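# Make up the machine-wash and hand-wash lending trays

## Task

Make up the two lending trays from the stock on the laundry counter: the machine-wash tray (the one with two equal compartments) gets the slim detergent bottle and the dosing cup, both upright, one in each compartment, either way round. The hand-wash tray (three compartments) gets the scrubbing brush, bristles down, in its long compartment, the soap bar, lying flat, in the larger of the other two, and the sink stopper, knob up, in the smallest. Leave the squat softener jar, the padlock and the token tin where they are.

Things in the scene. Friction and masses are not known exactly. Their poses are not given: they have to be found in the camera images.
- machine_tray: Machine-wash tray: grey plastic, two equal compartments, fixed, outside 102 (x) by 201 mm (y). Floor and walls 3 mm thick; outer walls 25 mm high, divider across the middle (y = 0) 20 mm high (from the counter). Each compartment is 96 by 96 mm inside, centred at x 0, y +49.5 and y -49.5 mm. Origin: centre of the underside, z up.
- sink_tray: Hand-wash tray: grey plastic, three compartments, fixed, outside 199 (x) by 206 mm (y). Floor and walls 3 mm thick; outer walls 25 mm high, dividers 20 (from the counter). Inside sizes x by y, mm: long compartment 84 by 200, centred at x +54.5, y 0; larger of the other two 106 by 115, at x -43.5, y +42.5; smallest 106 by 82, at x -43.5, y -59. Origin: centre of the underside, z up.
- detergent: Slim white plastic detergent bottle with a paper label and a narrow blue screw cap, standing. Body 50 mm across and straight up to 95 mm, shoulder to 107 mm, cap 30 mm across from 107 to the top at 130 mm. About 150 g. Origin: centre of the underside, z up.
- dosing_cup: White plastic dosing cup, open at the top, standing: 60 mm across at the rim, 51 mm at the foot, 60 mm high, wall 2.5 mm. About 30 g. Origin: centre of the underside, z up.
- brush: Wooden scrubbing brush lying bristles down: wooden back 120 mm long (its x) by 44 mm wide (its y), from 22 to 42 mm above the bristle tips; below it stiff bristles over 112 by 36 mm. About 120 g. Origin: centre of the underside (the bristle tips), z up.
- soap: Tan bar of laundry soap lying flat, 80 mm long (its x) by 55 mm wide (its y) by 30 mm high, rounded edges. About 150 g. Origin: centre of the underside, z up.
- stopper: Black rubber sink stopper standing on its narrow end: round, 38 mm across at the foot, 48 mm at 16 to 20 mm height, with a grip knob in the middle from 20 to 44 mm, stem 16 mm and its top 20 mm across. About 60 g. Origin: centre of the underside, z up.
- softener_jar: Squat white plastic softener jar with a paper label and a wide blue cap, standing, 68 mm across and 78 mm high. Stays where it is. Origin: centre of the underside.
- padlock: Brass padlock lying flat: body 40 mm (x) by 45 mm (y), 20 mm high, its steel shackle reaching to x = +50 mm. Stays where it is. Origin: centre of the body's underside.
- token_tin: Closed round steel tin with a lid, 64 mm across and 50 mm high, standing. Stays where it is. Origin: centre of the underside.
There are look-alikes about, which are no part of the job. Several things have the shape of the soap; the one meant has the colours described above.

How it is judged:
By the outcome, as a careful person would: the job done as asked, in the order asked, and still so for the second after the job is handed in, with the robot touching nothing.
It also fails if it takes over 138 s, if anything falls off the work surface, if the arm or the gripper's body presses on something with over 40 N, if the wrist force passes 120 N, or if a joint passes its speed limit or range.

## Robot

A 7-joint arm with a two-finger parallel gripper is mounted at the origin on the work surface. World frame = base frame: x ahead of the robot, y to its left, z up, the work surface at z = 0. Lengths are in m, angles in degrees, forces in N, time in s.
With the tool pointing down it reaches from about 0.35 to 0.9 m from the base axis. Payload 19.9 kg.
Tool frame: the origin (TCP) lies midway between the tips of the shut fingers; the grasp point (between the pads) lies 19 mm behind it (r.hold_point_z is the distance from the TCP to the grasp point, in m); z points along the fingers, y is the line along which they close (so a half turn about z gives the same grasp; the last joint's range is limited). The gripper opens to 94 mm and grips with 3 to 60 N. Pads are 16 mm wide; open, the fingers measure 119 mm over their backs; the gripper's body (75 mm by 177 mm) begins 78 mm behind the grasp point.
Start: joints at [67.408, 23.915, -0.59, 92.452, 0.269, 63.638, -3.037], TCP at [0.216, -0.586, 0.205] pointing down, gripper open.
Joint ranges: [-161.28, 161.28], [-22.2, 115.67], [-73.04, 71.86], [3.21, 147.25], [-68.34, 248.33], [10.77, 114.83], [-161.83, 161.83]. Speed limits (degrees/s): [108.29, 108.29, 136.94, 136.94, 172.46, 172.46, 172.46].

## Interface

Orientations are given as [roll, pitch, yaw] about the fixed x, y, z axes, in that order (R = Rz(yaw) Ry(pitch) Rx(roll)).
In Python, from plant import r, eoat, planner, sensors, optics, job_done gives the robot as it stands. Calls block until the motion is done:
- r.movep(position, orientation): joint-space move of the TCP to a pose.
- r.line_to(position, rate=0.15, frame=None): straight line of the TCP; frame=None keeps the orientation; rate is the mean speed in m/s.
- r.set_joints(angles): joint-space move.
- eoat.set_gripper(opening, effort=None): finger opening in m; effort is the grip in N (None keeps the last); returns when the fingers have stopped.
- r.hold(seconds).
- planner.solve_ik(position, orientation): joint angles nearest the present ones, or None.
- sensors.get_obs(): the state.
- optics.get_image(name): name is "side" or "top" or "wrist"; returns (picture, depth): 420x560x3 uint8, blue, green, red; 420x560 float32, m along the optical axis (not along the pixel's ray), 0 where there is no reading.
- optics.camera_model(name): a dict with "mtx" (3x3 intrinsics, pixels), "R" (3x3) and "t" (3): a world point X has camera coordinates R X + t; the wrist camera has in their place "tool_from_camera" (4x4, takes a point from camera to tool coordinates, whose origin is the TCP and whose axes are the flange's). Camera axes: x right, y down, z forward; pixel columns grow to the right and rows downward; lengths in m; the calibration is good to about 2 mm. A picture is of the moment at which its call begins: read the wrist's pose just before it. camera_model takes no time and is no camera call.
A pose or a line that the arm cannot do raises r.IKError and nothing moves.
- job_done(): hands the job in; it is judged then, once.
The state is a dict: "time_s": time; "joint_pos": joint angles; "qvel": joint speeds; "tau": joint torques, N m; "tcp_pos": TCP position; "tcp_rot": TCP orientation; "ft_force": force on the tool from outside, world axes, zero at the start; "torque": the same for the moment, N m; "gripper_width": finger opening in m; "finger_force": force on a finger pad.
Only numpy, scipy, OpenCV 4.12 (cv2) and the standard library are available. Lean on these libraries where they do the work, as an engineer would, in place of code of your own. Each camera call takes 0.05 s, during which the arm holds its last target. There are 200 camera calls.

## Working session

There is one attempt and no reset: what is moved stays moved. The work goes in short steps, each a Python script; the robot and the scene stay as the last script left them, time stands still between calls to the robot, and variables do not carry over. Pictures are saved under pics/ and viewed, at most 14 in all, crops included, and the job is handed in when it is done.

```bash
mkdir -p pics; ls
python3 - <<'E'
from plant import r, eoat, planner, sensors, optics
import cv2,numpy as np
for n in ("top","side"):
    p,d=optics.get_image(n); cv2.imwrite(f"pics/{n}0.png",p); np.savez(f"{n}0.npz",p=p,d=d)
    m=optics.camera_model(n); print(n,m["mtx"],m["R"],m["t"], (d>0).mean())
print(optics.camera_model("wrist")); print(sensors.get_obs()); print(r.hold_point_z)
E
```

```text
pics
top [[401.91255099   0.         276.57641738]
 [  0.         401.91255099 213.81282048]
 [  0.           0.           1.        ]] [[-0.00974497 -0.99986732  0.01305277]
 [-0.99582229  0.00851871 -0.09091419]
 [ 0.09079094 -0.0138842  -0.99577318]] [-0.01438273  0.45815222  1.0923163 ] 0.9959821428571428
side [[510.82725847   0.         283.04692115]
 [  0.         510.82725847 214.49782925]
 [  0.           0.           1.        ]] [[-0.99409177 -0.10853727 -0.00110434]
 [-0.07543642  0.69816534 -0.7119512 ]
 [ 0.07804425 -0.70766151 -0.70222808]] [0.47517631 0.0608856  1.17764625] 0.9960459183673469
{'mtx': array([[330.7428013 ,   0.        , 278.66990681],
       [  0.        , 330.7428013 , 205.93641545],
       [  0.        ,   0.        ,   1.        ]]), 'tool_from_camera': array([[ 8.42701794e-04, -9.70072696e-01, -2.42813209e-01,
         6.90220239e-02],
       [ 9.99999200e-01,  1.04646990e-03, -7.10219836e-04,
        -1.02022917e-03],
       [ 9.43061585e-04, -2.42812416e-01,  9.70072802e-01,
        -1.78536899e-01],
       [ 0.00000000e+00,  0.00000000e+00,  0.00000000e+00,
         1.00000000e+00]])}
{'time_s': 0.1, 'joint_pos': array([67.40970117, 23.94308336, -0.59004369, 92.4819895 ,  0.27169483,
       63.63829043, -3.03592718]), 'qvel': array([-0.02981439, -0.00695676,  0.00276331, -0.12648507,  0.03288355,
        0.01346596, -0.02642309]), 'tau': array([ 3.85286730e-04, -8.52592206e+01,  6.39670137e-01, -4.26692426e+01,
       -4.88675642e-02,  1.64570217e-02,  1.32310715e-04]), 'tcp_pos': array([ 0.21579724, -0.58620155,  0.20490524]), 'tcp_rot': array([-1.79938303e+02,  7.13442254e-03,  2.02145528e+01]), 'ft_force': array([ 0.66475159,  0.31223142, -0.37188519]), 'torque': array([0.02483781, 0.00094334, 0.06195353]), 'finger_force': 0.0, 'gripper_width': 0.09428893457519141}
0.0188
```

View pics/top0.png

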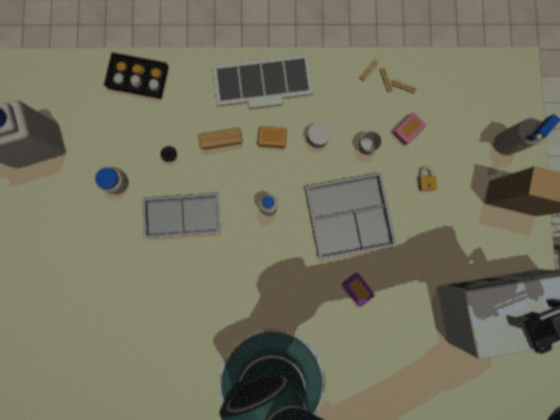

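View pics/side0.png

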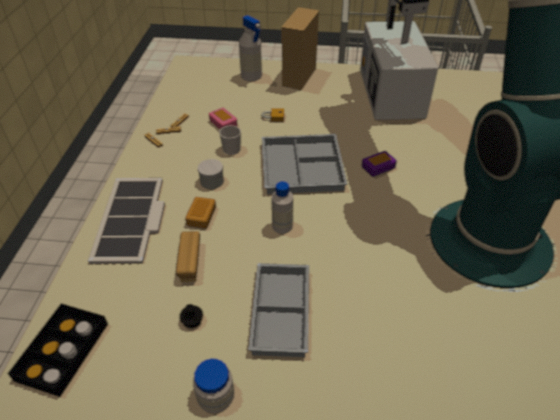

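The top view shows robot base at (270,380) and +x up. The stock is stopper (168,154), brush (221,138), soap (272,137), cup (369,142), detergent (268,203). The trays are machine (181,215) and sink (350,215), with the sink tray's long compartment on the far side. The things to leave are tin (318,134), jar (110,180), padlock (428,183). The pink (409,128) and purple (358,289) blocks are look-alikes. The side view agrees.

```bash
cat > loc.py <<'E'
import numpy as np,cv2
from plant import optics
def cloud(n,d,m=None,T=None):
    m=optics.camera_model(n); v,u=np.mgrid[:420,:560]; K=m["mtx"]
    c=np.stack([(u-K[0,2])/K[0,0]*d,(v-K[1,2])/K[1,1]*d,d],-1)
    if n=="wrist":
        c=c@m["tool_from_camera"][:3,:3].T+m["tool_from_camera"][:3,3]
        return c@T[0].T+T[1]
    return (c-m["t"])@m["R"]
def sel(P,xy,rad,z0,z1):
    k=(np.hypot(*(P[...,:2]-xy).transpose(2,0,1))<rad)&(P[...,2]>z0)&(P[...,2]<z1)
    return P[k]
def rect(q):
    (c,s,a)=cv2.minAreaRect((q[:,:2]*1000).astype(np.float32))
    if s[0]<s[1]: s=s[::-1];a+=90
    return np.round(c,1),np.round(s,1),round((a+90)%180-90,1)
def circ(q):
    A=np.c_[q[:,:2],np.ones(len(q))]; s=np.linalg.lstsq(A,(q[:,:2]**2).sum(1),rcond=None)[0]
    return s[:2]/2
E
python3 - <<'E'
from loc import *
D={n:np.load(n+"0.npz") for n in("top","side")}
C={n:cloud(n,D[n]["d"]) for n in D}
seeds=dict(detergent=((268,203),.05,.115,.14),cup=((369,142),.055,.05,.07),brush=((221,138),.08,.034,.05),soap=((272,137),.06,.022,.04),
 stopper=((168,154),.05,.036,.05),stopdisc=((168,154),.04,.013,.024),jar=((110,180),.06,.07,.09),tin=((318,134),.05,.044,.06),padlock=((428,183),.05,.012,.03),mtray=((181,215),.14,.014,.03),stray=((350,215),.17,.0195,.03),table=((268,250),.05,-.05,.05))
for k,(uv,rad,a,b) in seeds.items():
    xy=C["top"][uv[1],uv[0],:2]
    for n in C:
        q=sel(C[n],xy,rad,a,b)
        if len(q)<4: print(k,n,len(q));continue
        print(k,n,len(q),*rect(q),"mean",(q.mean(0)*1000).round(1),"mid",((q.max(0)+q.min(0))*500).round(1), "circ",(circ(q)*1000).round(1))
E
```

```text
detergent top 121 [479.5   4.2] [30.2 28.1] 87.4 mean [479.5   4.3 129.1] mid [479.8   4.1 125.4] circ [479.6   4.3]
detergent side 177 [478.6   8.1] [31.3 30.3] -58.0 mean [478.   11.1 127.2] mid [478.1   5.7 124.9] circ [478.2   8.2]
cup top 110 [ 653.3 -276.9] [58.1 57.7] -50.7 mean [ 656.7 -278.8   57.3] mid [ 653.3 -276.6   56.5] circ [ 653.1 -277. ]
cup side 167 [ 652.6 -275. ] [61.7 58.4] -41.8 mean [ 651.9 -275.9   56.7] mid [ 651.4 -277.3   57.2] circ [ 651.6 -275.5]
brush top 665 [670.7 136.9] [119.6  44.6] -80.8 mean [669.6 136.8  41.2] mid [670.5 136.5  41.5] circ [670.4 136.8]
brush side 878 [668.8 139.6] [123.3  44.2] -81.4 mean [667.1 144.7  42.2] mid [668.9 138.5  40.9] circ [667.7 142.7]
soap top 544 [677.5  -7.4] [79.6 55.2] 85.7 mean [676.4  -7.6  29.6] mid [676.7  -7.9  29.9] circ [677.   -7.7]
soap side 576 [675.7  -3.9] [82.5 54.5] 85.7 mean [6.745e+02 4.000e-01 3.030e+01] mid [676.   -4.9  29.5] circ [675.4  -1.7]
stopper top 42 [631.  283.3] [17.8 16.9] 3.5 mean [631.  283.5  43.7] mid [631.  283.5  44.3] circ [630.9 283.7]
stopper side 80 [629.8 285.9] [20.  
[... 1043 characters left out ...]
 [457.3 245.1] [210.6 111.5] -86.4 mean [458.8 250.1  24.7] mid [457.  244.6  22. ] circ [456.  246.1]
mtray side 1384 [455.4 246.3] [211.9 111. ] -86.5 mean [456.8 247.8  24.6] mid [455.  246.3  22. ] circ [454.2 246.5]
stray top 929 [ 421.6 -228. ] [271.2 215.3] 10.1 mean [ 448.8 -226.7   25.5] mid [ 429.2 -222.2   24.7] circ [ 448.5 -221.8]
stray side 834 [ 421.9 -228. ] [267.  223.7] 10.0 mean [ 440.6 -230.3   25.4] mid [ 427.9 -220.6   24.7] circ [ 447.3 -219.8]
table top 993 [357.3   6.2] [97.5 95.4] -0.5 mean [358.3   5.9   0. ] mid [357.3   6.1  -1. ] circ [358.4   6. ]
table side 1039 [358.4   6.7] [98.8 96.9] -88.8 mean [358.3   7.3   1.2] mid [358.4   6.8   0.8] circ [358.3   6.5]
```

```bash
cat >> loc.py <<'E'
def trays(C):
    for k,c,rad in (("m",(.456,.2455),.12),("s",(.447,-.20),.153)):
        for n in C:
            for _ in range(2):
                q=sel(C[n],np.array(c),rad,.0225,.03); R=rect(q); c=R[0]/1000
            print(k,n,len(q),*R)
E
cat > mv.py <<'E'
import numpy as np
from plant import r,eoat,planner,sensors,optics
H=.0188
def ok(xyz,yaw): return planner.solve_ik(list(xyz),[180,0,yaw])
def pair(a,ya,b,yb):
    """pick the half turn (same for both) with least joint-7 travel"""
    best=None
    for s in (0,180,-180):
        qa,qb=ok(a,ya+s),ok(b,yb+s)
        if qa is not None and qb is not None:
            c=max(abs(qa[6]),abs(qb[6]))
            if best is None or c<best[0]: best=(c,s)
    return best
def pickplace(src,ysrc,dst,ydst,g,opn,rel,effort,up=.24,ds=.1):
    """g: grasp height above the thing's underside; src/dst xyz of underside"""
    a=[src[0],src[1],g-H]; b=[dst[0],dst[1],dst[2]+g-H+.0015]
    A=[a[0],a[1],up]; B=[b[0],b[1],up]
    best=pair(A,ysrc,B,ydst); print("turn",best); s=best[1]
    r.movep(A,[180,0,ysrc+s]); eoat.set_gripper(opn)
    r.line_to(a,rate=.2); w=eoat.set_gripper(0,effort)
    o=sensors.get_obs(); print("grip",o["gripper_width"],o["finger_force"],o["tcp_pos"])
    r.line_to(A,rate=.2); print("lift",sensors.get_obs()["gripper_width"])
    r.movep(B,[180,0,ydst+s]); r.line_to([b[0],b[1],b[2]+.02],rate=.2); r.line_to(b,rate=.05)
    print("down",sensors.get_obs()["ft_force"]); eoat.set_gripper(rel); r.line_to(B,rate=.2)
    print("t",sensors.get_obs()["time_s"])
E
python3 - <<'E'
from loc import *
import mv
trays({n:cloud(n,np.load(n+"0.npz")["d"]) for n in("top","side")})
for p in ((.479,.005),(.454,.295),(.653,-.277),(.67,.138),(.5,-.2),(.676,-.006),(.63,.285),(.4,-.25)):
    for y in (90,-90,0): q=mv.ok([*p,.24],y); print(p,y,None if q is None else np.round(q).astype(int))
p=np.load("top0.npz")["p"][110:160,90:450]; cv2.imwrite("pics/crop.png",cv2.resize(p,None,fx=2.2,fy=2.2))
for n,u,v in(("soap",272,137),("pink",409,128),("purple",358,289)):print(n,np.load("top0.npz")["p"][v-2:v+3,u-2:u+3].mean((0,1)))
E
```

```text
m top 598 [457.1 244.5] [209.8 110.9] -86.3
m side 1043 [455.4 246.3] [211.9 111. ] -86.5
s top 773 [ 452.3 -222.5] [215.3 208. ] -79.9
s side 645 [ 450.7 -222.9] [223.7 208.5] -80.0
(0.479, 0.005) 90 [ 32  10 -40 109   7  64 -11]
(0.479, 0.005) -90 [ 55  17 -69 109  18  66 159]
(0.479, 0.005) 0 [ 27   9 -34 109   6  63 -99]
(0.454, 0.295) 90 [ 16  27 -68 101  26  71 -59]
(0.454, 0.295) -90 [ 12  24 -62 101  23  69 124]
(0.454, 0.295) 0 [  17   29  -71  101   28   72 -151]
(0.653, -0.277) 90 [ 35  33 -23  76  13  74  12]
(0.653, -0.277) -90 [  15   32    8   77   -4   72 -156]
(0.653, -0.277) 0 [ 26  32  -9  76   5  73 -73]
(0.67, 0.138) 90 [ 14  35 -45  80  25  75 -32]
(0.67, 0.138) -90 [ 23  42 -62  79  37  80 141]
(0.67, 0.138) 0 [  11   34  -39   80   21   74 -119]
(0.5, -0.2) 90 [ 42  15 -27 102   8  65  12]
(0.5, -0.2) -90 [  19   13   -1  103    0   64 -162]
(0.5, -0.2) 0 [ 30  14 -13 102   4  65 -75]
(0.676, -0.006) 90 [ 24  33 -40  81  22  74 -17]
(0.676, -0.006) -90 [ -39   41   62   84  -36   77 -155]
(0.676, -0.006) 0 [  14   29  -23   81   12   71 -101]
(0.63, 0.285) 90 [  9  42 -61  78  37  81 -51]
(0.63, 0.285) -90 [  9  43 -62  78  38  81 128]
(0.63, 0.285) 0 [   3   37  -48   78   27   77 -136]
(0.4, -0.25) 90 [ 51   7 -24 110   3  63  25]
(0.4, -0.25) -90 [  28    6    1  111    0   63 -152]
(0.4, -0.25) 0 [ 37   6 -10 111   1  63 -63]
soap [ 41.32  87.44 123.04]
pink [ 39.92  84.92 121.16]
purple [29.4  55.84 77.32]
```

```bash
cat >> mv.py <<'E'
def rot(c,a,l):
    t=np.radians(a); return np.array([c[0]+l[0]*np.cos(t)-l[1]*np.sin(t),c[1]+l[0]*np.sin(t)+l[1]*np.cos(t),.003])
MC,MA=(.4562,.2454),3.6
SC,SA=(.4515,-.2227),10.
E
python3 - <<'E'
from mv import *
pickplace((.479,.0055),90,rot(MC,MA,(0,.0495)),90+MA,.075,.09,.08,20)
E
```

```text
turn (np.float64(55.48049306301995), 0)
grip 0.0496055410194108 19.95888926787302 [0.47907    0.00552417 0.05622832]
lift 0.04935417978119303
down [-0.07104782  0.51476141 -1.38337474]
t 9.875
```

Run:
```python
from mv import *
pickplace((.6525,-.2763),90,rot(MC,MA,(0,-.0495)),90+MA,.046,.09,.08,8)
import cv2
p,d=optics.get_image("side"); cv2.imwrite("pics/side1.png",p); np.savez("side1.npz",p=p,d=d)
```

```text
turn (np.float64(34.76856882628974), 0)
grip 0.05909486416349926 8.00011183564493 [ 0.65259292 -0.27636318  0.02738391]
lift 0.05883578772868699
down [ 0.06412342  0.60354853 -0.65564035]
t 20.6917
```

View pics/side1.png

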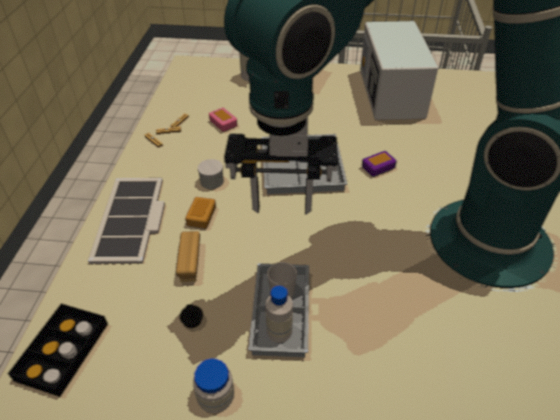

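The side view shows the bottle (279,312) and the cup (282,280) upright, one per compartment of the machine tray. Next are the brush, soap and stopper.

Run:
```python
from mv import *
pickplace((.6698,.138),98.9,rot(SC,SA,(.0545,0)),90+SA,.037,.075,.053,20)
pickplace((.6765,-.006),85.7,rot(SC,SA,(-.0435,.0425)),90+SA,.022,.08,.065,20)
pickplace((.6303,.2845),90,rot(SC,SA,(-.0435,-.059)),90+SA,.0405,.05,.03,12)
r.movep([.45,0,.4],[180,0,90])
import cv2
for n in("top","side"):
    p,d=optics.get_image(n); cv2.imwrite(f"pics/{n}2.png",p); np.savez(n+"2.npz",p=p,d=d)
```

```text
turn (np.float64(27.491492519354058), 0)
grip 0.04414020801820573 19.99959111213684 [0.66990561 0.13798448 0.01838385]
lift 0.04350308131396276
down [ 0.77323761  0.57933157 -1.28840028]
t 29.7917
turn (np.float64(27.675522248373476), 0)
grip 0.05474797031003587 19.995518624782562 [ 0.67670902 -0.00605389  0.00350993]
lift 0.054852947957408575
down [-0.39334883  0.51406183 -1.20241122]
t 39.5083
turn (np.float64(51.38237453765377), 0)
grip 0.0186651062926942 12.00014344038209 [0.63041482 0.28453833 0.02180697]
lift 0.018843924345317536
down [-0.50482683  1.02585446 -0.93078416]
t 50.4417
```

View pics/side2.png

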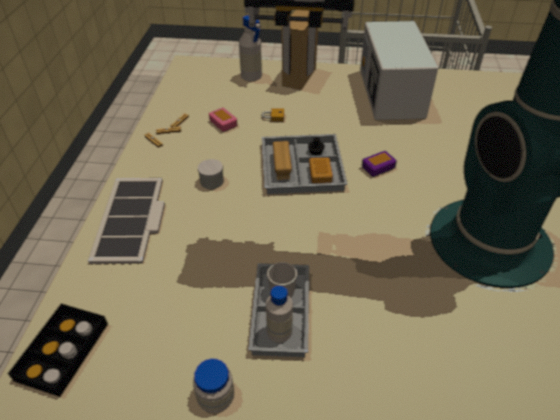

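View pics/top2.png

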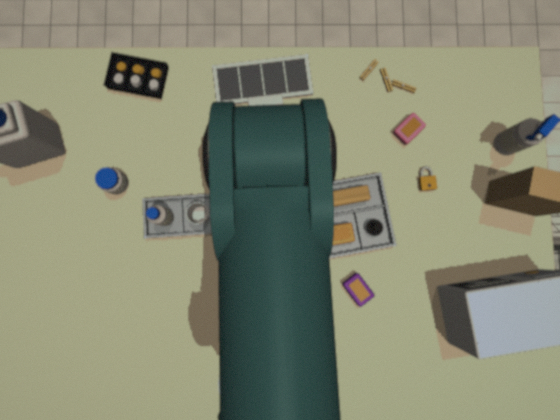

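The side view shows the brush (283,158), soap (320,169) and stopper knob-up (316,145) in their compartments. The top view agrees, with the jar (110,180), padlock (428,183) and tin still in place. I'll check the heights before handing in.

Run:
```python
from loc import *
from mv import *
C=cloud("side",np.load("side2.npz")["d"])
for k,c,a,l,z,rad in(("det",MC,MA,(0,.0495),.12,.04),("cup",MC,MA,(0,-.0495),.055,.045),("brush",SC,SA,(.0545,0),.036,.075),("soap",SC,SA,(-.0435,.0425),.028,.05),("stop",SC,SA,(-.0435,-.059),.037,.03)):
    t=rot(c,a,l); q=sel(C,t[:2],rad,z,.15); print(k,(t*1000).round(),rect(q),np.percentile(q[:,2],[5,50,95]).round(4))
```

```text
det [453. 295.   3.] (array([452.7, 296.5]), array([29.9, 28.8]), -83.4) [0.1229 0.1331 0.1356]
cup [459. 196.   3.] (array([458.5, 196.8]), array([59.5, 56.7]), -83.1) [0.0558 0.0619 0.0654]
brush [ 505. -213.    3.] (array([ 503.8, -212.7]), array([128.8,  44.2]), -79.9) [0.0399 0.0456 0.0488]
soap [ 401. -188.    3.] (array([ 399.3, -184.7]), array([82.2, 54.3]), -81.4) [0.0301 0.0344 0.0373]
stop [ 419. -288.    3.] (array([ 417.6, -285.1]), array([18.7, 18.2]), 62.5) [0.0391 0.0475 0.0506]
```

```bash
python3 -c "
from plant import job_done; print(job_done())"
```

```text
the job is handed in; nothing more can be done
None
```

The job is handed in: all five items went into their compartments in the order asked, in under 60 s on the robot's clock; camera images and depth heights show them upright or flat as specified, and the jar, padlock and tin were not touched.

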